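# Set up the sample station

## Robot

A 6-joint arm with a two-finger parallel gripper is mounted at the origin on a cart in front of the work surface, level with it; the furniture and walls round the work are solid. World frame = base frame: x ahead of the robot, y to its left, z up, the work surface at z = 0. Lengths are in mm, angles in rad, forces in N, time in s.
With the tool pointing down it reaches from about 350 to 775 mm from the base axis. Payload 7.3 kg.
Tool frame: the origin (TCP) lies on the mounting face of the last link; the fingertips stand 178 mm ahead of it and the grasp point (between the pads) lies 159 mm ahead of it (bot.grip_point_offset is the distance from the TCP to the grasp point, in mm); x points along the fingers, y is the direction in which the jaws open and shut, and the axes are right-handed (so a half turn about x gives the same grasp; the last joint's range is limited). The gripper opens to 92 mm and grips with 3 to 60 N. Pads are 19 mm wide; open, the fingers measure 130 mm over their backs; the gripper's body (75 mm by 190 mm) begins 47 mm behind the grasp point.
Start: joints at [0.997, 0.342, 1.524, -0, 1.275, -0.146], TCP at [217.786, 477.7, 404.741] pointing down, gripper open.
Joint ranges: [-2.53, 2.53], [-0.77, 2.02], [0.04, 2.7], [-1, 4.14], [0.28, 2.66], [-3.11, 3.11]. Speed limits (rad/s): [2.57, 2.57, 3.14, 3.14, 3.14, 3.14].

## Interface

Orientations are given as [roll, pitch, yaw] about the fixed x, y, z axes, in that order (R = Rz(yaw) Ry(pitch) Rx(roll)).
In Python, from plant import bot gives the robot as it stands.
- The arm moves only by the tool arm_command, never from a script. Its argument "moves" is a list of rows, each a list of 5 numbers: the shift along the tool's x, y, z in cm, then the turn about the tool's x in degrees, then the opening, from 0 (shut) to 1 (fully open). A call has 1 to 10 rows; each row is the pose to reach, as a shift and turn from the pose measured when the call began, along the tool's axes at that moment; what a row does not reach only later rows make up. A row lasts 1/10 s, in which the tool goes at most 50 mm and 8.59 degrees, less where a joint would pass 70% of its speed; a pose out of reach is approached as far as the arm can. A call with a gripper value outside its range is refused whole. The fingers move at their own pace and stop on an object; the grip force is fixed at half the most. Time passes only in rows, so rows that repeat a pose let the fingers close. It gives the time, the measured TCP pose, the force and the opening at its end, in the units of the state.
- bot.get_obs(): the state, without advancing time (a new reading comes with each control period).
- bot.capture(name): name is "side" or "top"; returns a dict with "frame" (420x560x3 uint8, blue, green, red), "K" (3x3 intrinsics, pixels), "origin" and "orientation" of the camera in the world. Camera axes: x right, y down, z forward; pixel columns grow to the right and rows downward; lengths in mm; the calibration is good to about 2 mm. A picture is of the moment at which its call begins. There is no depth.
- bot.close_job(): hands the job in, once; it reports no verdict.
The state is a dict: "time": time; "joint_positions": joint angles; "dq": joint speeds; "tau": joint torques, N m; "tool_pos": TCP position; "tcp_rot": TCP orientation; "contact_force": force on the tool from outside, world axes, zero at the start; "moment": the same for the moment, N m; "grip_width": finger opening in mm.
Only numpy, scipy, OpenCV 4.12 (cv2) and the standard library are available. Lean on these libraries where they do the work, as an engineer would, in place of code of your own. Each camera call takes 0.05 s, during which the arm holds its last target.

## Task

Set up the sample station by putting each of the four loose things in the holder made for it: the lidded specimen cup in the wide round well, the small brown bottle in the narrow round well, the petri dish centred on the flat round stand, and the bench timer in the rectangular tray with its long side along the tray's. All must sit down flat and upright in their holders; leave the stapler and the block of notes where they are.

Things in the scene. Friction and masses are not known exactly. Their poses are not given: they have to be found in the camera images.
- cup: Loose specimen cup with a screw lid, upright: body 58 mm in diameter up to 50 mm, lid 64 mm in diameter from 50 to 62 mm high; 30 to 90 g. It can be gripped round the lid (64 mm). Origin: centre of its underside, z up along its axis.
- dropper: Loose small brown bottle with a black cap, upright: body 29 mm in diameter and solid to the touch up to 54 mm, cap above to 68 mm (do not grip the cap); about 30 to 55 g. Grip the body at a height of about 40 mm. Origin: centre of its underside, z up along its axis.
- dish: Loose covered petri dish lying flat, whitish to pale pink: 54 to 57 mm in diameter, 12 to 14 mm high, 18 g. Grip across the rim with the fingertips. Origin: centre of its underside, z up.
- timer: Loose bench timer, a wedge standing upright with a display on its sloping face: 38 mm deep along its x at the foot (thinner towards the top), 64 mm wide along its y between flat parallel upright sides, 61 mm high; 50 to 105 g. Grip it across the 64 mm width, about 37 mm above its foot. Its face looks along its -x. Origin: centre of its underside, z up.
- cup_well: Fixed grey wide round well with a black floor for the specimen cup: bore 69 mm, outside 81 mm, rim 16 mm above the worktop, floor 4 mm above it. Origin: centre of its underside, on the worktop; z up.
- dropper_well: Fixed grey narrow round well with a black floor for the small brown bottle: bore 39 mm, outside 51 mm, rim 16 mm above the worktop, floor 4 mm above it. Origin: centre of its underside, on the worktop; z up.
- dish_stand: Fixed flat round stand, plain grey all over, without rim or hollow, for the petri dish: 54 mm in diameter, its flat top 12 mm above the worktop. Origin: centre of its underside, on the worktop; z up.
- timer_tray: Fixed grey rectangular open tray with a black floor for the timer: inside 50 mm along its x and 76 mm along its y, outside 60 x 86 mm, walls 14 mm high, floor 5 mm above the worktop. Origin: centre of its underside, on the worktop; z up. The timer may face either way (its y along the tray's y).
- stapler: Black desk stapler, loose, to be left alone: 32 mm along its x, 137 mm along its y, 44 mm high. Origin: centre of its underside.
- note_pad: Loose yellow block of notes, to be left alone: 67 x 68 mm, 21 mm high. Origin: centre of its underside.

How it is judged (in metres and radians):
At the end, for the whole second after the job is handed in: Cup in the wide well (12 mm of its centre), bottle in the narrow well (10), dish on the stand (12), timer in the tray (14, width within 0.3 rad of its long side); each down on its holder within 3 mm, upright within 0.12 rad, released, at rest; stapler and notes moved under 30 mm (horizontal distance between cup and cup_well below 0.012 m and z of cup in the frame of cup_well between 0.001 and 0.008 m and angle between each of cup, dropper, dish, timer's own z axis and vertical below 0.12 rad and linear speed of each of cup, dropper, dish, timer below 0.02 m/s and horizontal distance between dropper and dropper_well below 0.01 m and z of dropper in the frame of dropper_well between 0.001 and 0.008 m and horizontal distance between dish and dish_stand below 0.012 m and z of dish in the frame of dish_stand between 0.009 and 0.016 m and horizontal distance between timer and timer_tray below 0.014 m and z of timer in the frame of timer_tray between 0.002 and 0.009 m and angle between the y axis of timer and the y axis of timer_tray, either way round below 0.3 rad); the robot touches nothing.
It fails at once if the stapler is pushed more than 30 mm (distance of stapler from where it was at the start of the episode above 0.03 m).
It fails at once if the block of notes is pushed more than 30 mm (distance of note_pad from where it was at the start of the episode above 0.03 m).
It also fails if it takes over 99 s, if anything falls off the work surface, if the arm or the gripper's body presses on something with over 40 N, if the wrist force passes 120 N, or if a joint passes its speed limit or range.

## Working session

There is one attempt and no reset: what is moved stays moved. The work goes in short steps, Python scripts to look and compute and a tool call to move; the robot and the scene stay as the last step left them, time stands still between calls to the robot, and variables do not carry over. Pictures are saved under pics/ and viewed, and the job is handed in when it is done.

Besides the shell and the picture viewer there is one more tool, called after "Request:" as a command line: name --pt "numbers of a row" for each row, then --argument value for the rest. arm_command: Moves the arm, as the interface text tells. Its arguments: {"type":"object","properties":{"moves":{"type":"array"}},"required":["moves"]}

```bash
ls; mkdir -p pics; python3 - <<'E'
from plant import bot
import cv2
print(bot.get_obs(), bot.grip_point_offset)
for n in("side","top"):
    c=bot.capture(n); cv2.imwrite(f"pics/{n}0.png",c["frame"]); print(n,c["K"],c["origin"],c["orientation"])
E
```

```text
pics
{'time': 0.0, 'joint_positions': array([ 9.97041695e-01,  3.42716238e-01,  1.52498503e+00, -2.26395587e-05,
        1.27537257e+00, -1.46022588e-01]), 'dq': array([ 9.84894482e-06,  7.10240583e-04, -1.16891204e-03, -8.49397273e-04,
        5.79695612e-04,  1.14019019e-03]), 'tau': array([-9.92117066e-06, -4.31260514e+01, -2.44213378e+01,  7.18127307e-02,
        5.61614684e-02, -1.50177661e-04]), 'tool_pos': array([217.69962981, 477.59993881, 404.05928422]), 'tcp_rot': array([-1.70220393,  1.56931499, -2.12992937]), 'contact_force': array([-0.15827154,  0.44889782, -0.32626669]), 'moment': array([ 0.02249985, -0.03320483,  0.00036651]), 'grip_width': 91.91898793778509} 159.20000000000002
side [[483.42583214   0.         284.44402013]
 [  0.         483.42583214 216.78358939]
 [  0.           0.           1.        ]] [-286.00705797 -132.72425769  987.52873177] [-2.43676569 -0.00640842 -1.46724034]
top [[494.50076223   0.         272.98824104]
 [  0.         494.50076223 215.63456315]
 [  0.           0.           1.        ]] [ 254.99194376  -84.0736148  1293.07230534] [-2.92309673e+00 -2.45221930e-04 -1.44887511e+00]
```

View pics/side0.png

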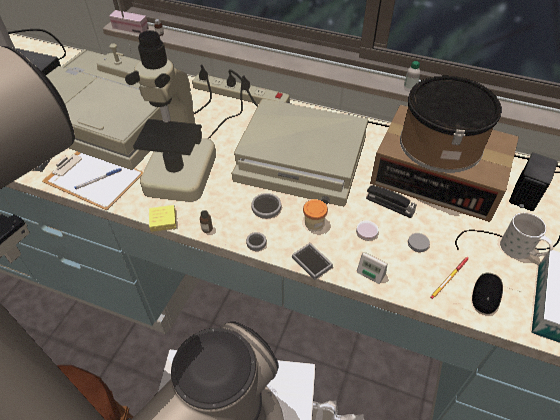

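View pics/top0.png

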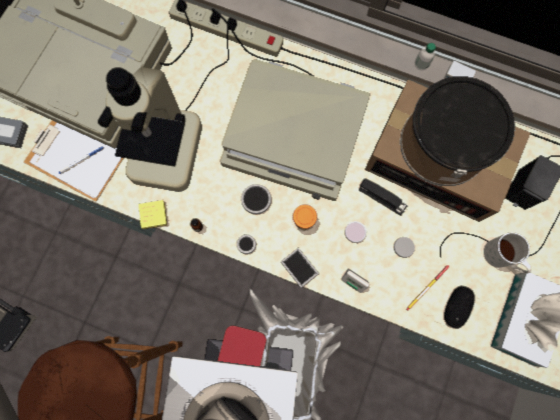

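The top view shows the notes at (152,214), bottle (197,225), cup well (256,198), cup (305,216), bottle well (246,243), tray (299,266), dish (355,232), stand (404,247), timer (356,281) and stapler (383,196). I'll zoom in next.

```bash
cat > h.py <<'E'
import numpy as np, cv2
from scipy.spatial.transform import Rotation as R
from plant import bot
def ray(c,px,z):
    M=R.from_euler('xyz',c["orientation"]).as_matrix()
    d=M@np.linalg.inv(c["K"])@np.array([px[0],px[1],1.])
    o=np.array(c["origin"]); return o+d*(z-o[2])/d[2]
def proj(c,p):
    M=R.from_euler('xyz',c["orientation"]).as_matrix()
    q=c["K"]@(M.T@(np.array(p,float)-c["origin"])); return q[:2]/q[2]
E
python3 - <<'E'
from h import *
for n,b in(("top",(130,170,300,130)),("side",(130,170,320,130))):
    f=cv2.imread(f"pics/{n}0.png"); x,y,w,h=b
    s=800/w
    cv2.imwrite(f"pics/{n}0z.png",cv2.resize(f[y:y+h,x:x+w],(800,int(h*s)),interpolation=cv2.INTER_CUBIC)); 
c=bot.capture("top")
for nm,p,z in [("notes",(152,214),21),("bottle",(197,225),60),("cupwell",(256,198),16),("cup",(305,216),62),("dwell",(246,243),16),("tray",(299,266),14),("dish",(355,232),13),("stand",(404,247),12),("timer",(356,281),40),("stapler",(383,196),44)]:
    r=ray(c,p,z); print(nm,r.round(),np.hypot(*r[:2]).round())
E
```

```text
notes [501. 267.  21.] 568.0
bottle [479. 138.  60.] 498.0
cupwell [579.   1.  16.] 579.0
cup [ 535. -132.   62.] 551.0
dwell [455.  11.  16.] 455.0
tray [ 412. -133.   14.] 433.0
dish [ 520. -269.   13.] 585.0
stand [ 496. -400.   12.] 637.0
timer [ 389. -279.   40.] 479.0
stapler [ 617. -329.   44.] 700.0
```

View pics/top0z.png

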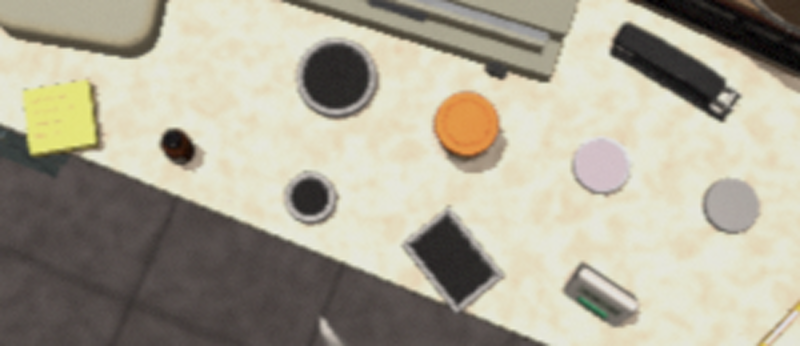

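View pics/side0z.png

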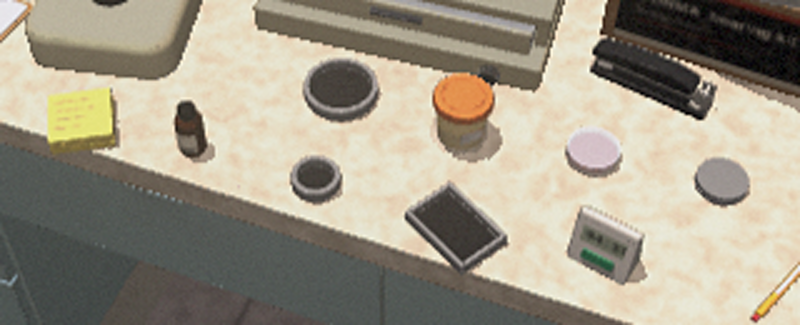

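The top crop separates everything clearly. Next I'll measure each item using contours.

```bash
python3 - <<'E'
from h import *
C={n:bot.capture(n) for n in("top","side")}
print(bot.get_obs()["time"])
W={"cupwell":((579,1),16,60),"dwell":((455,11),16,42),"tray":((412,-133),14,65),"dish":((520,-269),13,45),"stand":((496,-400),12,45),"timer":((389,-279),0,70),"cup":((535,-132),62,50),"bottle":((479,138),40,50)}
def fit(n,k):
    c=C[n]; f=c["frame"]; (x,y),z,r=W[k]
    m=np.zeros(f.shape[:2],np.uint8)
    u,v=proj(c,(x,y,z)); pr=int(r*0.42)
    hsv=cv2.cvtColor(f,cv2.COLOR_BGR2HSV); b,g,rr=[f[...,i].astype(int) for i in range(3)]
    if k=="cup": mm=(hsv[...,1]>150)&(hsv[...,2]>140)&(hsv[...,0]<20)
    elif k=="dish": mm=(b-g>2)&(rr>130)
    elif k=="bottle": mm=(hsv[...,2]<75)
    else: mm=(hsv[...,1]<38)&(hsv[...,2]<200)|(hsv[...,2]<90)
    win=np.zeros_like(m); cv2.circle(win,(int(u),int(v)),pr,1,-1)
    m=(mm&(win>0)).astype(np.uint8)
    cs,_=cv2.findContours(m,cv2.RETR_EXTERNAL,cv2.CHAIN_APPROX_NONE)
    return m,max(cs,key=cv2.contourArea)
for n in C:
  vis=C[n]["frame"].copy()
  for k,(xy,z,r) in W.items():
    m,ct=fit(n,k); cv2.drawContours(vis,[ct],-1,(0,0,255),1)
    P=np.array([ray(C[n],p[0],z)[:2] for p in ct],np.float32)
    (cx,cy),rad=cv2.minEnclosingCircle(P)
    rect=cv2.minAreaRect(P)
    print(n,k,"circ",round(cx,1),round(cy,1),"d",round(2*rad,1),"rect",np.round(rect[0],1),np.round(rect[1],1),round(rect[2],1))
  x,y,w,h=(130,170,300,130)
  cv2.imwrite(f"pics/{n}1z.png",cv2.resize(vis[y:y+h,x:x+w],None,fx=2.66,fy=2.66,interpolation=cv2.INTER_NEAREST))
E
```

```text
0.25
top cupwell circ 576.5 0.5 d 85.3 rect [576.2   2. ] [82.5 77.4] 7.1
top dwell circ 452.8 10.5 d 54.1 rect [452.5  12.1] [50.5 49.9] 52.2
top tray circ 398.5 -126.3 d 120.8 rect [ 388.7 -127.1] [105.8 100.8] 45.7
top dish circ 520.6 -269.9 d 51.6 rect [ 519.8 -269.5] [48.6 47.4] 5.2
top stand circ 495.7 -398.7 d 57.2 rect [ 495.6 -399. ] [52.9 55.6] 7.0
top timer circ 392.7 -281.5 d 73.3 rect [ 393.3 -282.1] [70.5 39.6] 62.7
top cup circ 534.3 -131.2 d 59.6 rect [ 535.5 -132.2] [57.5 56.1] 7.0
top bottle circ 483.9 142.9 d 34.7 rect [483.2 143.6] [34.6 23. ] 44.5
side cupwell circ 573.3 0.8 d 89.6 rect [573.5   0.6] [86.7 75.9] 6.3
side dwell circ 449.2 9.9 d 58.6 rect [449.   11.1] [57.6 48.1] 7.4
side tray circ 405.5 -135.0 d 108.2 rect [ 406.5 -134.6] [93.6 66.3] 46.4
side dish circ 520.1 -270.4 d 52.4 rect [ 519.6 -270.5] [43.3 52.3] 6.2
side stand circ 494.3 -400.5 d 61.3 rect [ 493.5 -400.5] [52.7 58.5] 52.1
side timer circ 407.9 -279.6 d 91.6 rect [ 406.8 -280.8] [70.8 62.8] 68.7
side cup circ 534.6 -132.0 d 61.5 rect [ 534.3 -132. ] [58.4 56.4] 4.4
side bottle circ 481.0 142.3 d 70.0 rect [480.4 143.3] [69.5 25.3] 31.7
```

View pics/top1z.png

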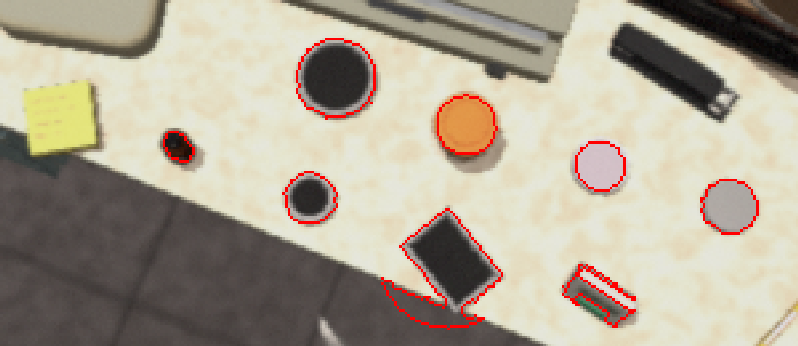

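View pics/side1z.png

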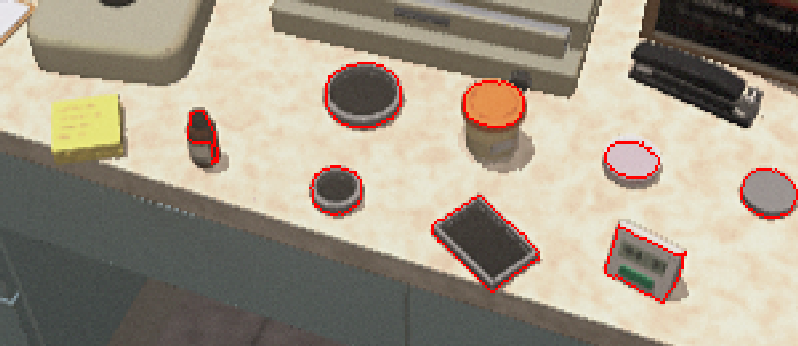

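Both contour sets look sound apart from the tray in the top view, where the mask merges with the bench edge. I'll enlarge the tray, timer and bottle to read their corners.

```bash
python3 - <<'E'
from h import *
def z(n,x,y,w,h,s=10):
    f=cv2.imread(f"pics/{n}0.png")
    return cv2.resize(f[y:y+h,x:x+w],None,fx=s,fy=s,interpolation=cv2.INTER_CUBIC)
# tiles 380x290
t=[z("top",280,245,38,29),z("side",290,236,42,36,9)[:324,:380],z("top",338,262,38,38,8),z("side",352,244,38,38,8),z("top",184,212,28,28),z("side",194,204,28,34,9)]
o=np.zeros((600,790,3),np.uint8)
def put(a,r,c,W=260,H=290):
    a=cv2.resize(a,None,fx=min(W/a.shape[1],H/a.shape[0]),fy=min(W/a.shape[1],H/a.shape[0])); o[r:r+a.shape[0],c:c+a.shape[1]]=a; print(r,c,a.shape)
for i,a in enumerate(t): put(a,300*(i%2),263*(i//2))
cv2.imwrite("pics/tiles.png",o)
E
```

```text
0 0 (198, 260, 3)
300 0 (223, 260, 3)
0 263 (260, 260, 3)
300 263 (260, 260, 3)
0 526 (260, 260, 3)
300 526 (290, 239, 3)
```

View pics/tiles.png

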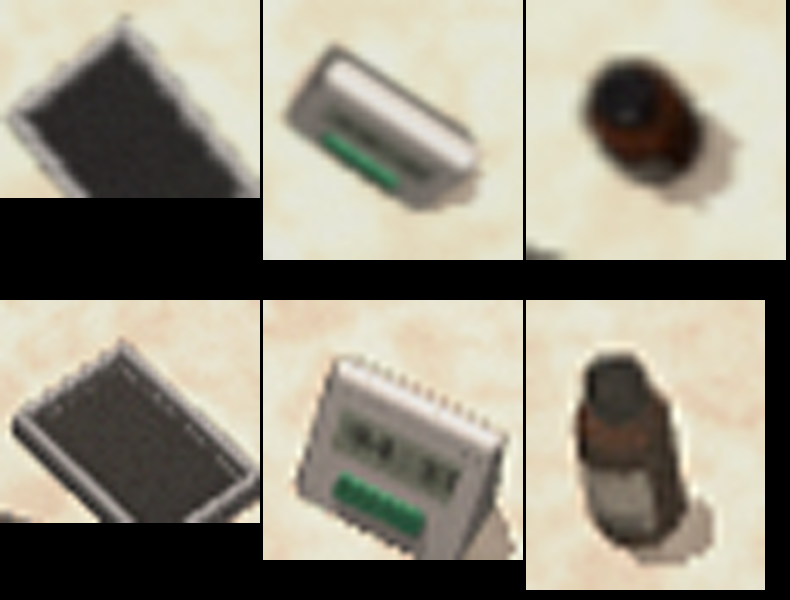

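```bash
python3 - <<'E'
from h import *
o=np.zeros((600,800,3),np.uint8)
for i,(n,x,y) in enumerate([("top",278,245),("side",286,238),("top",336,260),("side",352,246)]):
    f=cv2.imread(f"pics/{n}0.png")[y:y+38,x:x+50]
    o[300*(i%2):300*(i%2)+296,400*(i//2):400*(i//2)+390]=cv2.resize(f,(390,296),interpolation=cv2.INTER_CUBIC)
cv2.imwrite("pics/tiles2.png",o)  # scale 7.8
E
```

```text
(no output)
```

View pics/tiles2.png

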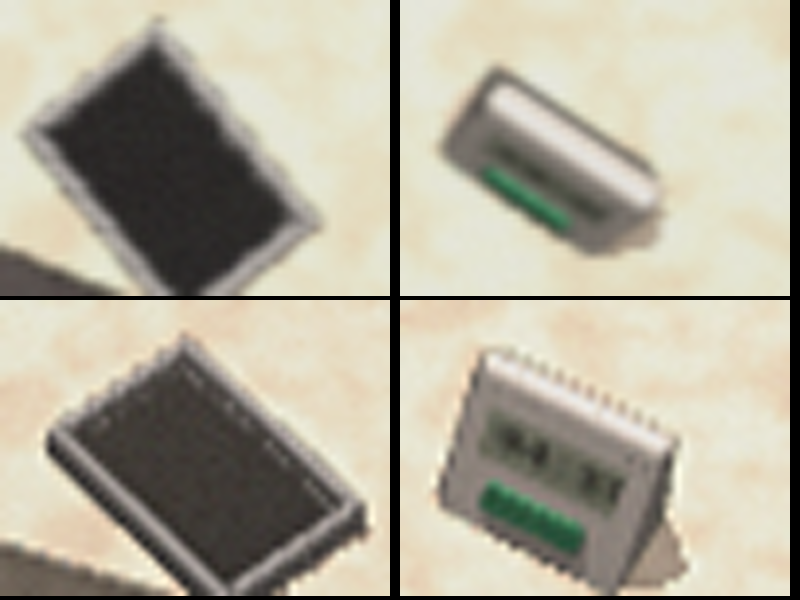

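```bash
python3 - <<'E'
from h import *
C={n:bot.capture(n) for n in("top","side")}
T={0:("top",278,245,0,0),1:("side",286,238,0,300),2:("top",336,260,400,0),3:("side",352,246,400,300)}
def pt(i,p,z):
    n,x,y,ox,oy=T[i]; s=7.8
    return ray(C[n],((p[0]-ox+.5)/s-.5+x,(p[1]-oy+.5)/s-.5+y),z)[:2]
def show(l,P): 
    P=np.array(P);print(l,P.round(1).tolist()); return P
def ang(v): return round(np.degrees(np.arctan2(v[1],v[0])),1)
a=show("tray side T,L,R,B",[pt(1,p,14) for p in((184,338),(52,437),(364,503),(218,593))])
print("c LR",(a[1]+a[2])/2,"TB",(a[0]+a[3])/2,"long",np.linalg.norm(a[2]-a[0]),ang(a[2]-a[0]),ang(a[3]-a[1]),"short",np.linalg.norm(a[1]-a[0]),ang(a[1]-a[0]))
b=show("tray top T,L,R",[pt(0,p,14) for p in((157,22),(27,132),(320,225))])
print("c LR",(b[1]+b[2])/2,"long",np.linalg.norm(b[2]-b[0]),ang(b[2]-b[0]),"short",np.linalg.norm(b[1]-b[0]),ang(b[1]-b[0]))
f=show("timer side foot",[pt(3,p,0) for p in((440,502),(612,592))]); print(ang(f[1]-f[0]),np.linalg.norm(f[1]-f[0]))
g=show("timer top foot",[pt(2,p,0) for p in((443,150),(595,250))]); print(ang(g[1]-g[0]),np.linalg.norm(g[1]-g[0]))
t=show("timer side top front",[pt(3,p,61) for p in((483,362),(668,448))]); print(ang(t[1]-t[0]),np.linalg.norm(t[1]-t[0]))
t=show("timer top top",[pt(2,p,61) for p in((491,95),(650,193))]); print(ang(t[1]-t[0]),np.linalg.norm(t[1]-t[0]))
# bottle
print("bottle cap top",ray(C["top"],(194.9,221.5),68), "side",ray(C["side"],(203.6,211.3),68))
E
```

```text
tray side T,L,R,B [[460.3, -124.3], [416.4, -85.4], [401.6, -185.0], [363.1, -141.6]]
c LR [ 408.96541278 -135.18973955] TB [ 411.71158194 -132.97302749] long 84.44869906684487 -134.1 -133.4 short 58.70680773510638 138.5
tray top T,L,R [[460.4, -124.2], [418.4, -85.4], [399.5, -185.3]]
c LR [ 408.98834849 -135.35847546] long 86.26760035236956 -134.9 short 57.22313643821377 137.2
timer side foot [[394.5, -246.3], [366.8, -299.3]]
-117.6 59.82588498627309
timer top foot [[394.3, -246.0], [367.5, -299.2]]
-116.8 59.529228169989416
timer side top front [[405.0, -251.9], [379.2, -306.8]]
-115.2 60.65584459113455
timer top top [[407.0, -252.0], [382.2, -304.8]]
-115.2 58.41770708443981
bottle cap top [485.88393045 143.03109731  68.        ] side [488.43803333 146.49638733  68.        ]
```

```bash
cat >> h.py <<'E'
def cap(l=("top","side")): return {n:bot.capture(n) for n in l}
def plan(x,y,z,jaw=None):
    """deltas (cm,deg) in tool axes to bring grasp point to xyz mm, jaw dir deg (mod 180)"""
    o=bot.get_obs(); M=R.from_euler('xyz',o["tcp_rot"]).as_matrix(); p=np.array(o["tool_pos"])
    tgt=np.array([x,y,z],float)+[0,0,bot.grip_point_offset]
    d=M.T@(tgt-p)/10
    cur=np.degrees(np.arctan2(M[1,1],M[0,1])); t=0
    if jaw is not None: t=-((jaw-cur+90)%180-90)   # tool x is down
    g=p+M[:,0]*bot.grip_point_offset
    print("t %.2f grip"%o["time"],g.round(1),"xdir",M[:,0].round(3),"jaw %.1f"%cur,"q6 %.2f"%o["joint_positions"][5],"w %.1f"%o["grip_width"],"F",o["contact_force"].round(1))
    print("   delta cm",d.round(2),"turn %.1f (or %+.0f)"%(t,t-180*np.sign(t) if t else 180))
E
python3 - <<'E'
from h import *
C=cap()
c=C["top"]
e=[ray(c,p,0) for p in((130,217),(335,300))]; v=e[1]-e[0]; print("bench edge",e,np.degrees(np.arctan2(v[1],v[0])))
for nm,p,z in(("micro base",(195,185),40),("micro base L",(130,180),40),("micro stage",(180,160),120),("micro eyepiece",(110,120),300),("balance r",(335,195),50),("balance l",(222,160),50),("drum box l",(370,175),60),("drum box r",(482,215),60),("stap",(361,182),40),("stap",(405,210),20)): print(nm,ray(c,p,z).round())
# bottle silhouette foot in side view: near edge
print("foot near",ray(C["side"],((632-526)/8.53+194-.5,(545-300)/8.53+204-.5),0), "top foot", ray(c,((657-526)/9.286+184-.5,184/9.286+212-.5),0))
plan(486,144,150,None)
E
```

```text
bench edge [array([489.7278643, 329.9756104,   0.       ]), array([ 338.10110313, -235.45298123,    0.        ])] -105.01140387823028
micro base [588. 163.  40.]
micro base L [581. 336.  40.]
micro stage [626. 195. 120.]
micro eyepiece [640. 316. 300.]
balance r [ 603. -204.   50.]
balance l [662. 101.  50.]
drum box l [ 665. -288.   60.]
drum box r [ 593. -581.   60.]
stap [ 650. -270.   40.]
stap [ 593. -395.   20.]
foot near [475.29255179 145.86924962   0.        ] top foot [473.21467553 144.34035488   0.        ]
t 0.45 grip [217.8 477.7 245.5] xdir [-0. -0. -1.] jaw 65.5 q6 -0.15 w 91.8 F [0.1 0.2 0.1]
   delta cm [  9.55 -19.23  38.25] turn 0.0 (or +180)
```

Request:
arm_command --pt "9.5 -19.3 38.3 -9.5 1" --pt "9.5 -19.3 38.3 -9.5 1" --pt "9.5 -19.3 38.3 -9.5 1" --pt "9.5 -19.3 38.3 -9.5 1" --pt "9.5 -19.3 38.3 -9.5 1" --pt "9.5 -19.3 38.3 -9.5 1" --pt "9.5 -19.3 38.3 -9.5 1" --pt "9.5 -19.3 38.3 -9.5 1" --pt "9.5 -19.3 38.3 -9.5 1" --pt "9.5 -19.3 38.3 -9.5 1"

```text
time: 1.45
tool_pos: [488.7, 139.5, 308.5]
tcp_rot: [-1.311, 1.57, -1.578]
contact_force: [-0.7, -0.1, 1.0]
grip_width: 91.6
```

```bash
python3 -c "
from h import *
plan(487,144.5,40,75)"
```

```text
t 1.45 grip [488.7 139.3 149.3] xdir [-0.    -0.001 -1.   ] jaw 74.7 q6 -1.18 w 91.6 F [-0.7 -0.1  1. ]
   delta cm [10.93  0.45 -0.3 ] turn -0.3 (or +180)
```

Request:
arm_command --pt "4 0.5 -0.3 0 1" --pt "8 0.5 -0.3 0 1" --pt "10.9 0.5 -0.3 0 1" --pt "10.9 0.5 -0.3 0 1" --pt "10.9 0.5 -0.3 0 1"

```text
time: 1.95
tool_pos: [487.2, 145.4, 200.1]
tcp_rot: [-1.587, 1.57, -1.854]
contact_force: [-0.7, -0.2, 0.4]
grip_width: 92.0
```

```bash
python3 -c "
from h import *
plan(487,144.5,40,75)
C=cap(); 
cv2.imwrite('pics/b1.png',np.hstack([cv2.resize(C[n]['frame'][y:y+120,x:x+120],(395,395),interpolation=2) for n,x,y in(('top',140,170),('side',150,150))]))"
```

```text
t 1.95 grip [487.1 145.2  40.9] xdir [-0.    -0.001 -1.   ] jaw 74.7 q6 -1.16 w 92.0 F [-0.7 -0.2  0.4]
   delta cm [ 0.09 -0.09  0.01] turn -0.3 (or +180)
```

View pics/b1.png

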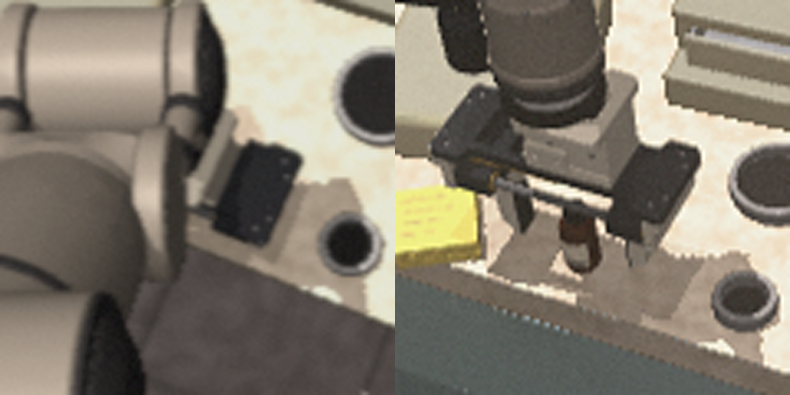

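The bottle sits between the two fingers, at about (575,240) in the side tile. I'll close and lift.

Request:
arm_command --pt "0 0 0 0 0" --pt "0 0 0 0 0" --pt "0 0 0 0 0" --pt "0 0 0 0 0" --pt "0 0 0 0 0" --pt "0 0 0 0 0" --pt "0 0 0 0 0" --pt "0 0 0 0 0"

```text
time: 2.85
tool_pos: [487.7, 145.3, 201.2]
tcp_rot: [0.028, 1.568, -0.239]
contact_force: [0.6, 0.3, 0.2]
grip_width: 32.2
```

Request:
arm_command --pt "-3 0 0 0 0" --pt "-6 0 0 0 0" --pt "-8 0 0 0 0" --pt "-8 0 0 0 0" --pt "-8 0 0 0 0"

```text
time: 3.35
tool_pos: [487.3, 145.3, 280.9]
tcp_rot: [0.027, 1.568, -0.24]
contact_force: [1.0, 0.2, -0.0]
grip_width: 28.3
```

```bash
python3 -c "
from h import *
plan(454,11,120,75)"
```

```text
t 3.35 grip [487.7 145.2 121.7] xdir [ 0.003 -0.001 -1.   ] jaw 74.7 q6 -1.16 w 28.3 F [ 1.   0.2 -0. ]
   delta cm [  0.17 -13.84   0.33] turn -0.3 (or +180)
```

Request:
arm_command --pt "0 -5 0 0 0" --pt "0.2 -10 0.2 0 0" --pt "0.2 -13.8 0.3 0 0" --pt "0.2 -13.8 0.3 0 0" --pt "0.2 -13.8 0.3 0 0" --pt "0.2 -13.8 0.3 0 0"

```text
time: 3.95
tool_pos: [453.8, 12.1, 278.1]
tcp_rot: [0.095, 1.569, -0.171]
contact_force: [-0.3, -0.4, -0.2]
grip_width: 28.2
```

```bash
python3 -c "
from h import *
plan(454,11,44,75)
C=cap(); 
cv2.imwrite('pics/b2.png',np.hstack([cv2.resize(C[n]['frame'][y:y+120,x:x+120],(395,395),interpolation=2) for n,x,y in(('top',190,170),('side',190,150))]))"
```

```text
t 3.95 grip [454.1  12.  118.9] xdir [ 0.002 -0.    -1.   ] jaw 74.7 q6 -1.45 w 28.2 F [-0.3 -0.4 -0.2]
   delta cm [ 7.49 -0.1   0.03] turn -0.3 (or +180)
```

View pics/b2.png

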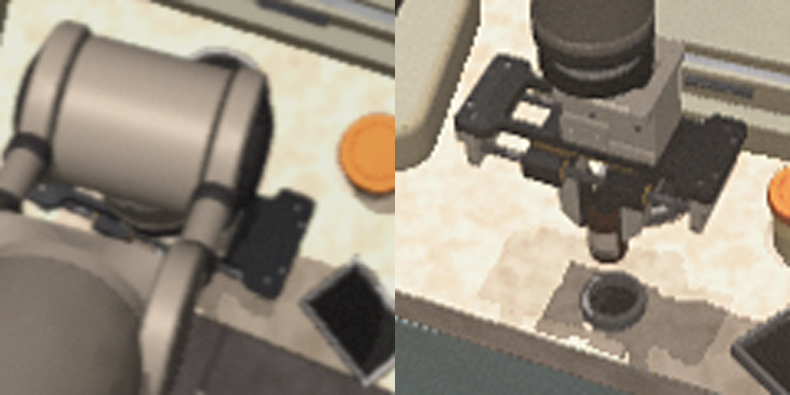

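Request:
arm_command --pt "2 -0.1 0 0 0" --pt "4 -0.1 0 0 0" --pt "5.5 -0.1 0 0 0" --pt "5.5 -0.1 0 0 0"

```text
time: 4.45
tool_pos: [453.2, 12.4, 221.7]
tcp_rot: [-2.973, 1.569, 3.046]
contact_force: [1.0, 0.2, -0.8]
grip_width: 28.5
```

```bash
python3 -c "
from h import *
plan(454,11,44,75)
C=cap(); 
cv2.imwrite('pics/b3.png',cv2.resize(C['side']['frame'][190:270,210:310],None,fx=7,fy=7,interpolation=2))"
```

```text
t 4.45 grip [452.9  12.4  62.5] xdir [-0.002  0.    -1.   ] jaw 74.9 q6 -1.45 w 28.5 F [ 1.   0.2 -0.8]
   delta cm [ 1.85 -0.11  0.12] turn -0.1 (or +180)
```

View pics/b3.png

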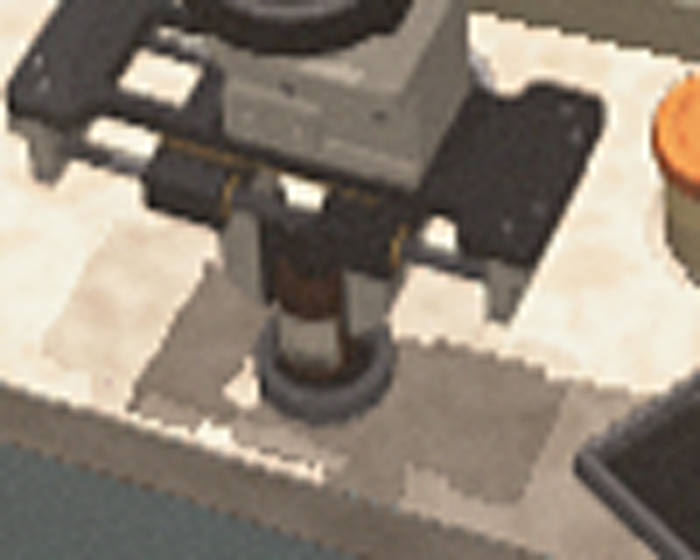

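Request:
arm_command --pt "0.6 -0.2 0.1 0 0" --pt "1.2 -0.2 0.1 0 0" --pt "1.7 -0.2 0.1 0 0" --pt "1.8 -0.2 0.1 0 0" --pt "1.8 -0.2 0.1 0 0"

```text
time: 5.05
tool_pos: [455.9, 9.6, 209.0]
tcp_rot: [0.091, 1.561, -0.173]
contact_force: [-4.5, 0.6, 35.2]
grip_width: 28.3
```

```bash
python3 -c "
from h import *
plan(454,11,44,75)
C=cap(); 
cv2.imwrite('pics/b4.png',cv2.resize(C['side']['frame'][190:270,210:310],None,fx=7,fy=7,interpolation=2))"
```

```text
t 5.05 grip [457.4   9.4  49.8] xdir [ 0.009 -0.002 -1.   ] jaw 74.9 q6 -1.45 w 28.3 F [-4.5  0.6 35.2]
   delta cm [ 0.58  0.08 -0.23] turn -0.1 (or +180)
```

View pics/b4.png

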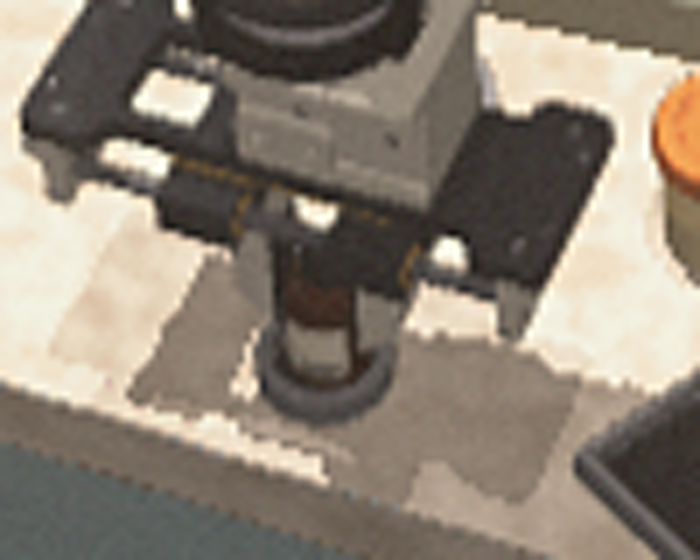

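Request:
arm_command --pt "-0.1 0 0 0 0" --pt "-0.1 0 0 0 0" --pt "-0.1 0 0 0 0.6" --pt "-0.1 0 0 0 0.6" --pt "-0.1 0 0 0 0.6" --pt "-0.1 0 0 0 0.6" --pt "-0.1 0 0 0 0.6"

```text
time: 5.85
tool_pos: [455.9, 9.6, 209.8]
tcp_rot: [0.092, 1.562, -0.172]
contact_force: [-0.7, -0.3, -0.1]
grip_width: 54.5
```

Request:
arm_command --pt "-3 0 0 0 0.6" --pt "-7 0 0 0 0.6" --pt "-11 0 0 0 1" --pt "-11 0 0 0 1" --pt "-11 0 0 0 1"

```text
time: 6.35
tool_pos: [454.8, 9.8, 320.3]
tcp_rot: [0.097, 1.56, -0.167]
contact_force: [-0.4, -0.1, -0.8]
grip_width: 74.6
```

```bash
python3 -c "
from h import *
plan(534.5,-132,120,75)
C=cap(); 
cv2.imwrite('pics/b5.png',cv2.resize(C['side']['frame'][190:270,210:310],None,fx=7,fy=7,interpolation=2))"
```

```text
t 6.35 grip [456.6   9.6 161.1] xdir [ 0.011 -0.002 -1.   ] jaw 74.9 q6 -1.45 w 74.6 F [-0.4 -0.1 -0.8]
   delta cm [  4.23 -11.62  11.34] turn -0.1 (or +180)
```

View pics/b5.png

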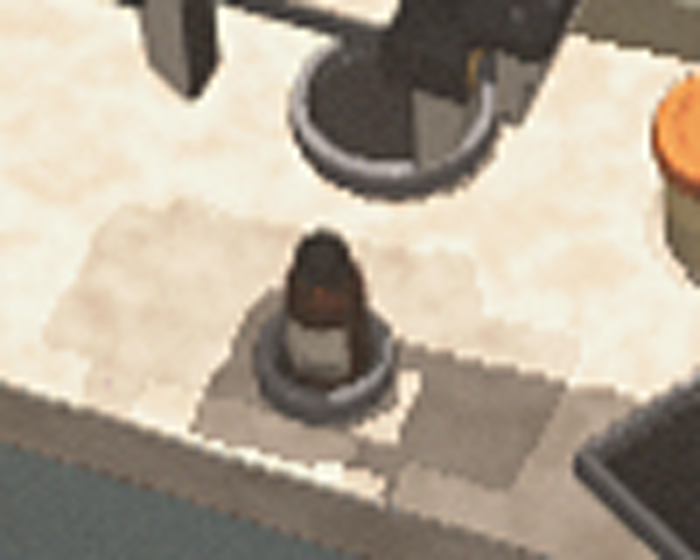

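The bottle stands upright in the narrow well. Next is the cup.

Request:
arm_command --pt "0 -5 5 0 1" --pt "2 -9 9 0 1" --pt "4.2 -11.6 11.3 0 1" --pt "4.2 -11.6 11.3 0 1" --pt "4.2 -11.6 11.3 0 1" --pt "4.2 -11.6 11.3 0 1"

```text
time: 7.05
tool_pos: [532.9, -131.1, 276.3]
tcp_rot: [0.361, 1.567, 0.097]
contact_force: [-0.2, -0.2, -1.1]
grip_width: 92.0
```

```bash
python3 -c "
from h import *
plan(534.5,-132,56,75)
C=cap(); 
cv2.imwrite('pics/c1.png',np.hstack([cv2.resize(C[n]['frame'][y:y+120,x:x+120],(395,395),interpolation=2) for n,x,y in(('top',240,160),('side',250,150))]))"
```

```text
t 7.05 grip [ 533.5 -131.   117.1] xdir [ 0.004  0.    -1.   ] jaw 74.9 q6 -1.69 w 92.0 F [-0.2 -0.2 -1.1]
   delta cm [ 6.11 -0.06  0.15] turn -0.1 (or +180)
```

View pics/c1.png

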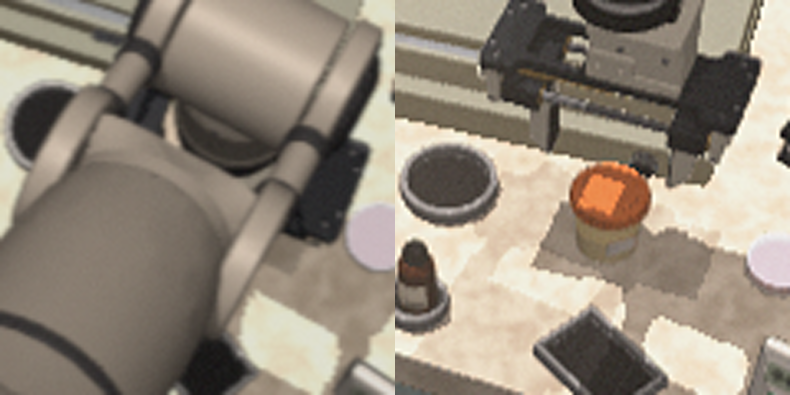

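Request:
arm_command --pt "2.5 0 0.1 0 1" --pt "5 0 0.1 0 1" --pt "6.1 0 0.1 0 1" --pt "6.1 0 0.1 0 1" --pt "6.1 0 0.1 0 0" --pt "6.1 0 0.1 0 0" --pt "6.1 0 0.1 0 0" --pt "6.1 0 0.1 0 0" --pt "6.1 0 0.1 0 0" --pt "6.1 0 0.1 0 0"

```text
time: 8.15
tool_pos: [534.6, -130.7, 217.2]
tcp_rot: [0.111, 1.564, -0.151]
contact_force: [-0.9, 0.2, 5.3]
grip_width: 63.4
```

Request:
arm_command --pt "0 0 0 0 0" --pt "0 0 0 0 0" --pt "0 0 0 0 0" --pt "-2 0 0 0 0" --pt "-4 0 0 0 0" --pt "-5 0 0 0 0" --pt "-5 0 0 0 0"

```text
time: 8.85
tool_pos: [534.5, -130.8, 268.3]
tcp_rot: [0.056, 1.561, -0.207]
contact_force: [0.7, -0.8, -1.4]
grip_width: 63.1
```

```bash
python3 -c "
from h import *
plan(578,1,105,75)
C=cap(); 
cv2.imwrite('pics/c2.png',np.hstack([cv2.resize(C[n]['frame'][y:y+120,x:x+120],(395,395),interpolation=2) for n,x,y in(('top',240,160),('side',250,150))]))"
```

```text
t 8.85 grip [ 536.  -131.1  109.1] xdir [ 0.009 -0.002 -1.   ] jaw 74.9 q6 -1.69 w 63.1 F [ 0.7 -0.8 -1.4]
   delta cm [ 0.42 13.86  0.77] turn -0.1 (or +180)
```

View pics/c2.png

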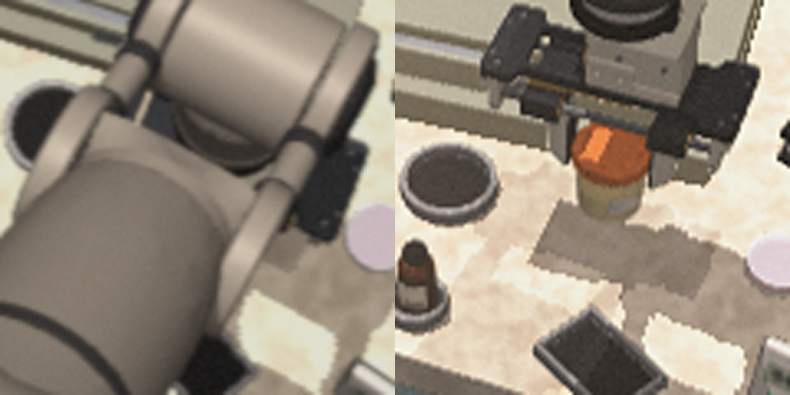

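Request:
arm_command --pt "0.2 4 0.3 0 0" --pt "0.3 8 0.5 0 0" --pt "0.4 12 0.7 0 0" --pt "0.4 13.8 0.8 0 0" --pt "0.4 13.8 0.8 0 0" --pt "0.4 13.8 0.8 0 0" --pt "0.4 13.8 0.8 0 0"

```text
time: 9.65
tool_pos: [577.2, -0.4, 262.2]
tcp_rot: [0.087, 1.566, -0.177]
contact_force: [-0.0, 0.1, -0.4]
grip_width: 62.8
```

```bash
python3 -c "
from h import *
plan(578,1,60,75)
C=cap(); 
cv2.imwrite('pics/c3.png',cv2.resize(C['side']['frame'][140:240,210:330],None,fx=6,fy=6,interpolation=2))"
```

```text
t 9.65 grip [ 5.78e+02 -5.00e-01  1.03e+02] xdir [ 0.005 -0.001 -1.   ] jaw 74.9 q6 -1.44 w 62.8 F [-0.   0.1 -0.4]
   delta cm [4.3  0.15 0.02] turn -0.1 (or +180)
```

View pics/c3.png

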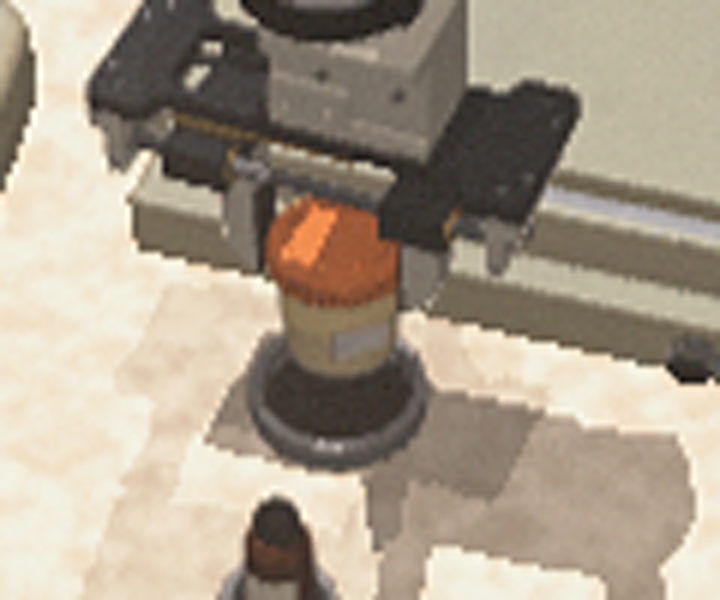

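Request:
arm_command --pt "1.5 0.1 0 0 0" --pt "2.8 0.1 0 0 0" --pt "3.5 0.1 0 0 0" --pt "3.9 0.1 0 0 0" --pt "3.9 0.1 0 0 0" --pt "3.9 0.1 0 0 0"

```text
time: 10.35
tool_pos: [578.0, 0.3, 223.8]
tcp_rot: [0.123, 1.564, -0.141]
contact_force: [0.4, -0.4, -0.2]
grip_width: 63.1
```

```bash
python3 -c "
from h import *
plan(578,1,60,75)
C=cap(); 
cv2.imwrite('pics/c4.png',cv2.resize(C['side']['frame'][140:240,210:330],None,fx=6,fy=6,interpolation=2))"
```

```text
t 10.35 grip [5.79e+02 2.00e-01 6.46e+01] xdir [ 0.006 -0.001 -1.   ] jaw 74.9 q6 -1.44 w 63.1 F [ 0.4 -0.4 -0.2]
   delta cm [ 0.46  0.07 -0.02] turn -0.1 (or +180)
```

View pics/c4.png

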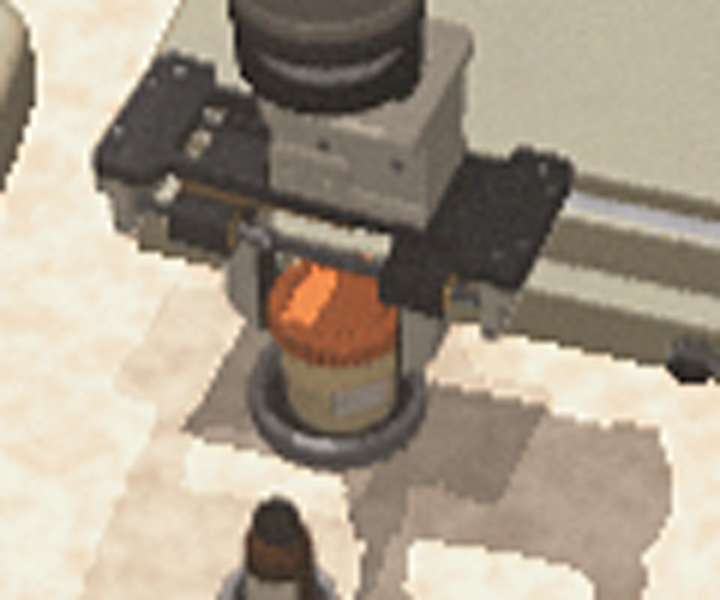

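The cup is inside the well bore and about 3 mm above the floor. I'll lower it a bit more and release.

Request:
arm_command --pt "0.2 0 0 0 0" --pt "0.3 0 0 0 0" --pt "0.3 0 0 0 0" --pt "0.3 0 0 0 1" --pt "0.3 0 0 0 1" --pt "0.3 0 0 0 1" --pt "0.3 0 0 0 1" --pt "0.3 0 0 0 1" --pt "0.3 0 0 0 1" --pt "0.3 0 0 0 1"

```text
time: 11.45
tool_pos: [578.0, 0.4, 221.0]
tcp_rot: [0.118, 1.564, -0.146]
contact_force: [-0.9, 1.1, 0.9]
grip_width: 91.8
```

Request:
arm_command --pt "-3 0 0 0 1" --pt "-7 0 0 0 1" --pt "-9 0 0 0 1" --pt "-9 0 0 0 1"

```text
time: 11.85
tool_pos: [578.2, 0.4, 314.5]
tcp_rot: [0.123, 1.557, -0.141]
contact_force: [0.2, -0.5, -0.6]
grip_width: 91.7
```

```bash
python3 -c "
from h import *
plan(520,-270,120,75)
C=cap(); 
cv2.imwrite('pics/c5.png',cv2.resize(C['side']['frame'][140:240,210:330],None,fx=6,fy=6,interpolation=2))"
```

```text
t 11.85 grip [5.803e+02 1.000e-01 1.553e+02] xdir [ 0.013 -0.002 -1.   ] jaw 74.9 q6 -1.44 w 91.7 F [ 0.2 -0.5 -0.6]
   delta cm [  3.5  -27.63   1.4 ] turn -0.1 (or +180)
```

View pics/c5.png

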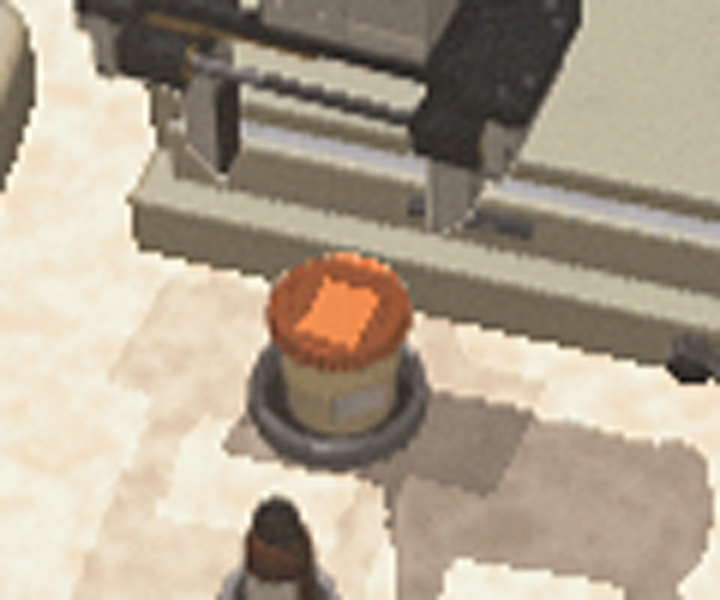

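The cup is in its well. Now the dish.

Request:
arm_command --pt "0 -5 0.2 0 1" --pt "0 -10 0.5 0 1" --pt "0 -15 0.8 0 1" --pt "1.5 -20 1 0 1" --pt "2.5 -24 1.2 0 1" --pt "3.5 -27.6 1.4 0 1" --pt "3.5 -27.6 1.4 0 1" --pt "3.5 -27.6 1.4 0 1" --pt "3.5 -27.6 1.4 0 1"

```text
time: 12.85
tool_pos: [519.0, -268.6, 275.1]
tcp_rot: [0.305, 1.565, 0.041]
contact_force: [0.2, 0.2, 0.3]
grip_width: 92.0
```

```bash
python3 -c "
from h import *
plan(520,-270,23,75)
C=cap(); 
cv2.imwrite('pics/d1.png',cv2.resize(C['side']['frame'][180:280,310:430],None,fx=6,fy=6,interpolation=2))"
```

```text
t 12.85 grip [ 519.9 -268.5  115.9] xdir [ 0.006  0.    -1.   ] jaw 74.9 q6 -1.92 w 92.0 F [0.2 0.2 0.3]
   delta cm [ 9.29 -0.13  0.08] turn -0.1 (or +180)
```

View pics/d1.png

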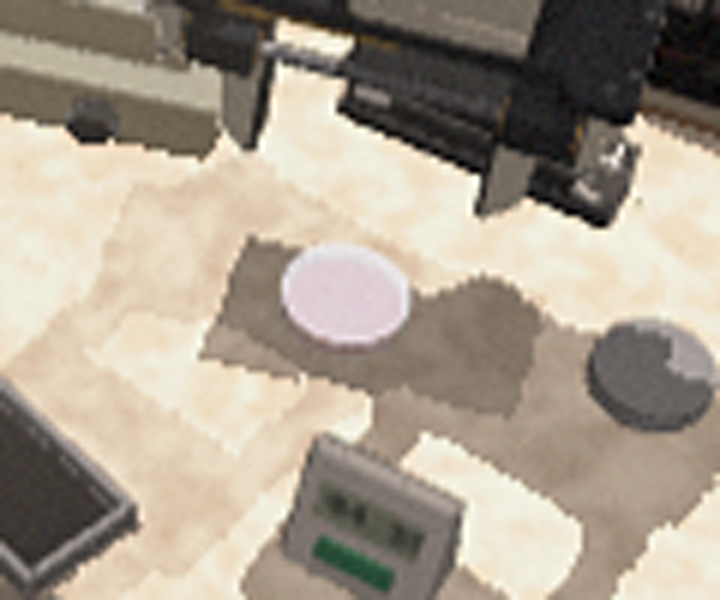

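Request:
arm_command --pt "4 -0.1 0.1 0 1" --pt "7 -0.1 0.1 0 1" --pt "8.5 -0.1 0.1 0 1" --pt "9.2 -0.1 0.1 0 1" --pt "9.2 -0.1 0.1 0 1" --pt "9.2 -0.1 0.1 0 1"

```text
time: 13.55
tool_pos: [521.1, -269.4, 184.8]
tcp_rot: [0.066, 1.562, -0.196]
contact_force: [-0.5, 0.5, -0.3]
grip_width: 91.4
```

```bash
python3 -c "
from h import *
plan(520,-270,23,75)
C=cap(); 
cv2.imwrite('pics/d2.png',cv2.resize(C['side']['frame'][180:280,310:430],None,fx=6,fy=6,interpolation=2))"
```

```text
t 13.55 grip [ 522.4 -269.6   25.6] xdir [ 0.008 -0.002 -1.   ] jaw 75.0 q6 -1.92 w 91.4 F [-0.5  0.5 -0.3]
   delta cm [ 0.26 -0.09 -0.1 ] turn 0.0 (or -180)
```

View pics/d2.png

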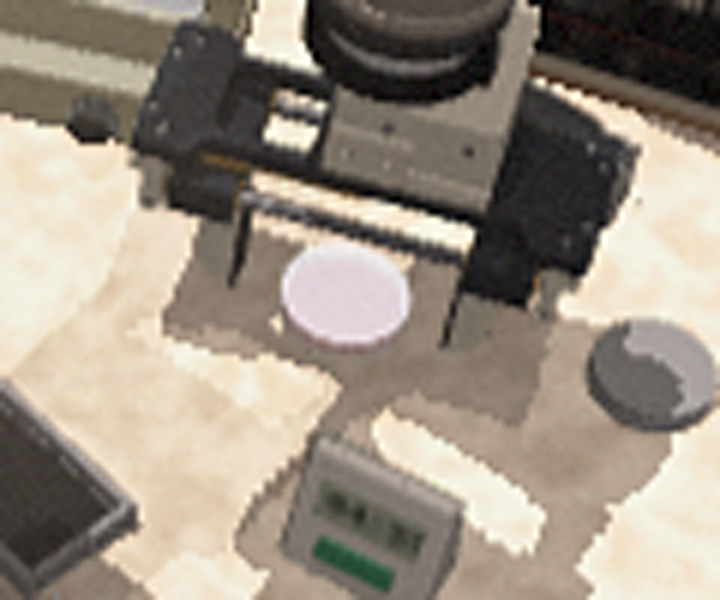

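Request:
arm_command --pt "0.2 0 -0.1 0 1" --pt "0.2 0 -0.1 0 0" --pt "0.2 0 -0.1 0 0" --pt "0.2 0 -0.1 0 0" --pt "0.2 0 -0.1 0 0" --pt "0.2 0 -0.1 0 0" --pt "0.2 0 -0.1 0 0" --pt "0.2 0 -0.1 0 0" --pt "0.2 0 -0.1 0 0"

```text
time: 14.55
tool_pos: [520.1, -269.4, 183.0]
tcp_rot: [0.035, 1.562, -0.227]
contact_force: [-0.5, -0.6, 0.2]
grip_width: 52.3
```

Request:
arm_command --pt "-1 0 0 0 0" --pt "-3 0 0 0 0" --pt "-4 0 0 0 0" --pt "-4 0 0 0 0"

```text
time: 14.95
tool_pos: [520.3, -269.6, 225.0]
tcp_rot: [-0.081, 1.558, -0.343]
contact_force: [0.7, -0.3, -1.4]
grip_width: 52.3
```

```bash
python3 -c "
from h import *
plan(496.5,-400,65,75)
C=cap(); 
cv2.imwrite('pics/d3.png',cv2.resize(C['side']['frame'][180:280,310:430],None,fx=6,fy=6,interpolation=2))"
```

```text
t 14.95 grip [ 522.1 -270.3   65.8] xdir [ 0.012 -0.004 -1.   ] jaw 75.0 q6 -1.92 w 52.3 F [ 0.7 -0.3 -1.4]
   delta cm [  0.11 -13.21   1.08] turn -0.0 (or +180)
```

View pics/d3.png

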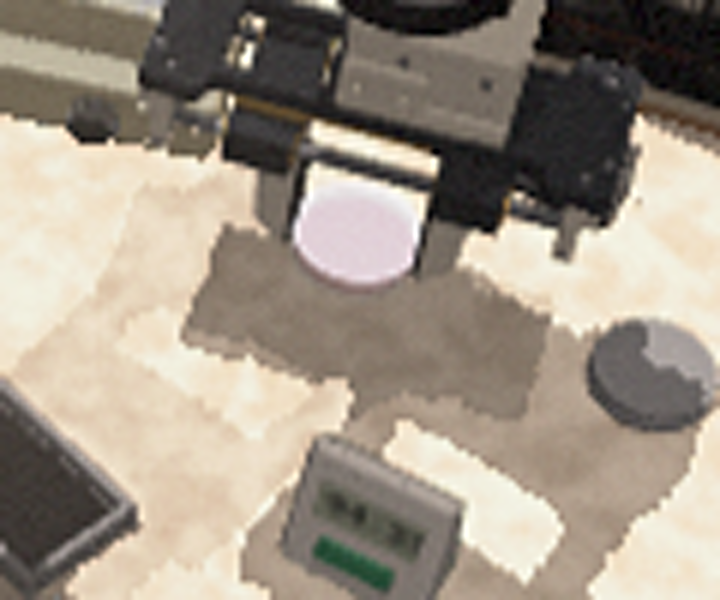

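Request:
arm_command --pt "0 -4 0.3 0 0" --pt "0 -8 0.7 0 0" --pt "0 -12 1 0 0" --pt "0 -13.2 1.1 0 0" --pt "0 -13.2 1.1 0 0" --pt "0 -13.2 1.1 0 0"

```text
time: 15.65
tool_pos: [496.0, -398.5, 222.3]
tcp_rot: [0.241, 1.563, -0.021]
contact_force: [-0.5, -0.1, -0.5]
grip_width: 52.6
```

```bash
python3 -c "
from h import *
plan(496.5,-400,37,75)
C=cap(); 
f=C['side']['frame'];b,g,r=[f[...,i].astype(int) for i in range(3)]
m=((b-g>2)&(r>130)).astype(np.uint8);m[:, :360]=0;m[:200]=0;m[270:]=0;m[:,450:]=0
ct=max(cv2.findContours(m,0,1)[0],key=cv2.contourArea)
gz=bot.get_obs()['tool_pos'][2]-159.2
P=np.array([ray(C['side'],p[0],13+gz-24)[:2] for p in ct],np.float32); print(cv2.minEnclosingCircle(P),cv2.minAreaRect(P))
cv2.drawContours(f,[ct],-1,(0,0,255),1)
cv2.imwrite('pics/d4.png',cv2.resize(f[180:280,350:470],None,fx=6,fy=6,interpolation=2))"
```

```text
t 15.65 grip [ 497.2 -398.5   63.1] xdir [ 0.008 -0.    -1.   ] jaw 75.0 q6 -2.11 w 52.6 F [-0.5 -0.1 -0.5]
   delta cm [ 2.61 -0.14  0.06] turn -0.0 (or +180)
((497.00994873046875, -397.7270202636719), 26.44147491455078) ((496.6902160644531, -398.3347473144531), (44.530113220214844, 50.973060607910156), 6.219288349151611)
```

View pics/d4.png

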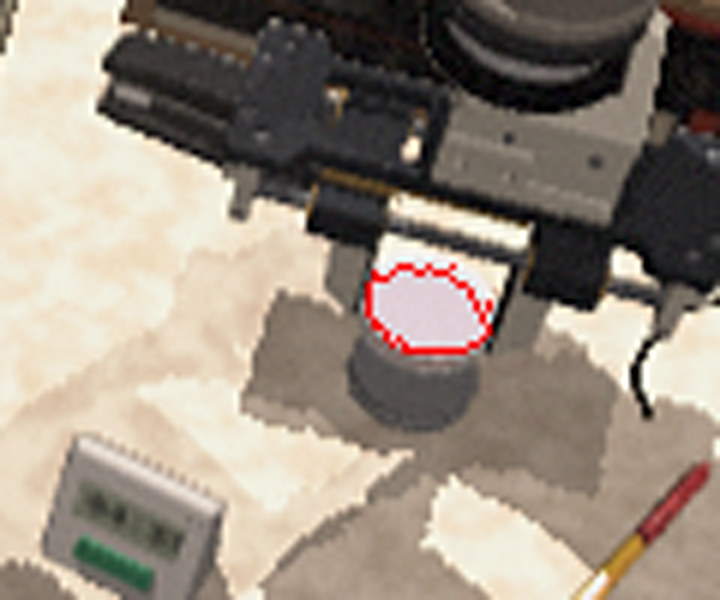

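Request:
arm_command --pt "1 -0.1 0 0 0" --pt "2 -0.1 0 0 0" --pt "2.4 -0.1 0 0 0" --pt "2.6 -0.1 0 0 0" --pt "2.6 -0.1 0 0 0"

```text
time: 16.25
tool_pos: [496.5, -398.8, 196.2]
tcp_rot: [0.224, 1.563, -0.036]
contact_force: [0.3, -1.3, 0.7]
grip_width: 52.2
```

```bash
python3 -c "
from h import *
plan(496.5,-400,36,75)
C=cap(); 
f=C['side']['frame']
cv2.imwrite('pics/d5.png',cv2.resize(f[180:280,350:470],None,fx=6,fy=6,interpolation=2))"
```

```text
t 16.25 grip [ 497.7 -398.8   37.1] xdir [ 0.008 -0.    -1.   ] jaw 75.1 q6 -2.11 w 52.2 F [ 0.3 -1.3  0.7]
   delta cm [ 0.11 -0.11  0.03] turn 0.1 (or -180)
```

View pics/d5.png

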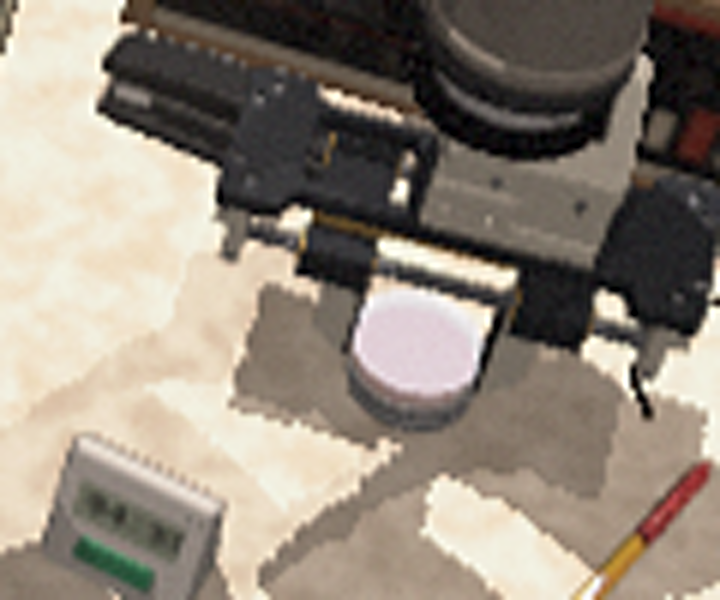

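Request:
arm_command --pt "0.1 -0.1 0 0 0" --pt "0.1 -0.1 0 0 0" --pt "0.1 -0.1 0 0 0.9" --pt "0.1 -0.1 0 0 0.9" --pt "0.1 -0.1 0 0 0.9" --pt "0.1 -0.1 0 0 0.9" --pt "0.1 -0.1 0 0 0.9" --pt "0.1 -0.1 0 0 0.9" --pt "0.1 -0.1 0 0 0.9"

```text
time: 17.25
tool_pos: [496.3, -400.0, 195.9]
tcp_rot: [0.132, 1.562, -0.129]
contact_force: [0.0, 0.7, -0.2]
grip_width: 82.4
```

Request:
arm_command --pt "-3 0 0 0 1" --pt "-7 0 0 0 1" --pt "-11 0 0 0 1" --pt "-11 0 0 0 1"

```text
time: 17.65
tool_pos: [496.4, -400.8, 312.5]
tcp_rot: [-0.264, 1.552, -0.525]
contact_force: [0.1, 0.2, 0.3]
grip_width: 91.6
```

```bash
python3 -c "
from h import *
plan(397.7,-281.2,120,63.5)
C=cap(); 
f=C['side']['frame']
cv2.imwrite('pics/d6.png',cv2.resize(f[180:280,350:470],None,fx=6,fy=6,interpolation=2))"
```

```text
t 17.65 grip [ 499.  -402.3  153.3] xdir [ 0.016 -0.009 -1.   ] jaw 75.1 q6 -2.11 w 91.6 F [0.1 0.2 0.3]
   delta cm [  3.05   9.03 -12.67] turn 11.6 (or -168)
```

View pics/d6.png

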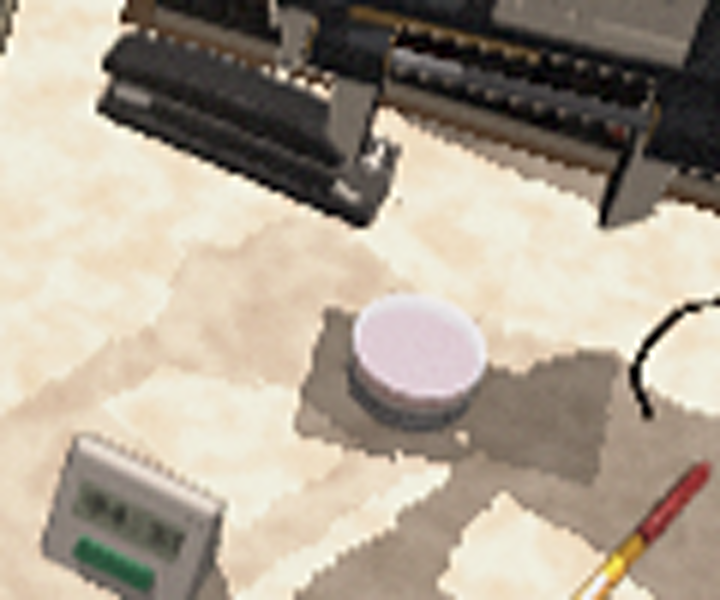

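The dish lies on the stand. Last is the timer.

Request:
arm_command --pt "0 3 -4 4 1" --pt "0 6 -8 8 1" --pt "1.5 9 -12.6 11.6 1" --pt "3 9 -12.6 11.6 1" --pt "3 9 -12.6 11.6 1" --pt "3 9 -12.6 11.6 1" --pt "3 9 -12.6 11.6 1"

```text
time: 18.45
tool_pos: [398.0, -281.6, 276.0]
tcp_rot: [0.13, 1.559, -0.333]
contact_force: [0.1, -0.8, 0.9]
grip_width: 91.9
```

```bash
python3 -c "
from h import *
plan(397.7,-281.2,37,63.5)
C=cap(); 
f=C['side']['frame']
cv2.imwrite('pics/t1.png',cv2.resize(f[200:300,310:430],None,fx=6,fy=6,interpolation=2))"
```

```text
t 18.45 grip [ 399.7 -282.2  116.8] xdir [ 0.011 -0.004 -1.   ] jaw 63.5 q6 -1.89 w 91.9 F [ 0.1 -0.8  0.9]
   delta cm [ 7.98  0.01 -0.13] turn -0.0 (or +180)
```

View pics/t1.png

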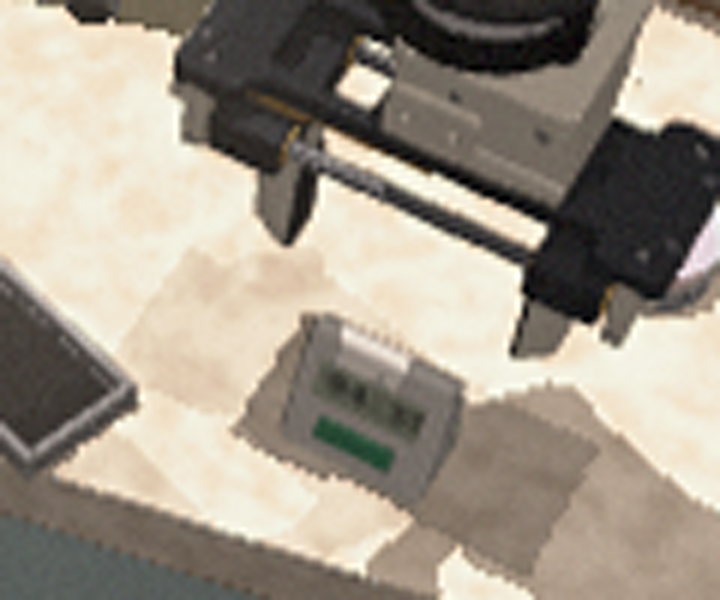

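Request:
arm_command --pt "3 0 -0.1 0 1" --pt "6 0 -0.1 0 1" --pt "7.5 0 -0.1 0 1" --pt "8 0 -0.1 0 1" --pt "8 0 -0.1 0 1"

```text
time: 19.05
tool_pos: [398.0, -281.6, 195.7]
tcp_rot: [0.162, 1.56, -0.301]
contact_force: [0.4, -0.7, 0.5]
grip_width: 92.1
```

```bash
python3 -c "
from h import *
plan(397.7,-281.2,37,63.5)
C=cap(); 
f=C['side']['frame']
cv2.imwrite('pics/t2.png',cv2.resize(f[200:300,310:430],None,fx=6,fy=6,interpolation=2))"
```

```text
t 19.05 grip [ 399.7 -282.1   36.5] xdir [ 0.01  -0.003 -1.   ] jaw 63.4 q6 -1.89 w 92.1 F [ 0.4 -0.7  0.5]
   delta cm [-0.05  0.02 -0.04] turn -0.1 (or +180)
```

View pics/t2.png

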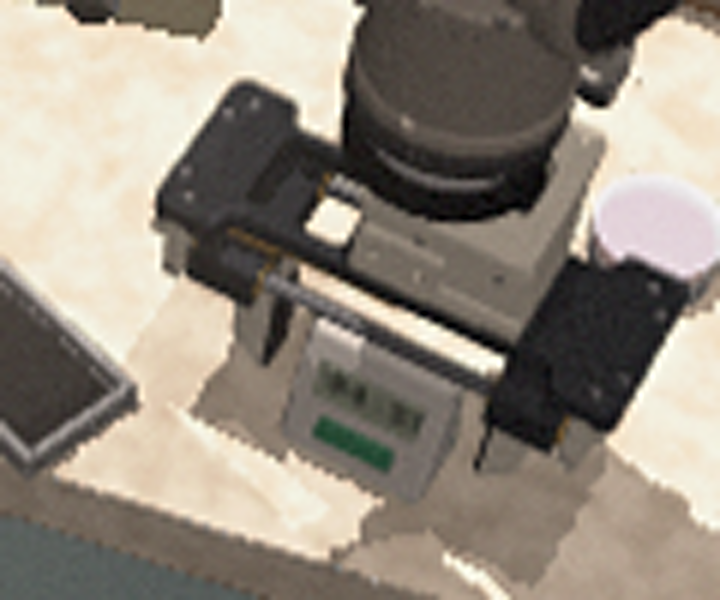

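The fingers straddle the timer and run parallel to its sides. I'll close and lift.

Request:
arm_command --pt "0 0 0 0 0" --pt "0 0 0 0 0" --pt "0 0 0 0 0" --pt "0 0 0 0 0" --pt "0 0 0 0 0" --pt "0 0 0 0 0" --pt "0 0 0 0 0" --pt "0 0 0 0 0"

```text
time: 19.95
tool_pos: [398.3, -281.7, 197.1]
tcp_rot: [0.071, 1.557, -0.392]
contact_force: [-0.0, 1.1, 6.2]
grip_width: 63.8
```

Request:
arm_command --pt "-2 0 0 0 0" --pt "-4 0 0 0 0" --pt "-5 0 0 0 0" --pt "-5 0 0 0 0"

```text
time: 20.35
tool_pos: [397.9, -281.7, 248.0]
tcp_rot: [0.011, 1.555, -0.453]
contact_force: [-0.5, -0.0, -1.4]
grip_width: 63.9
```

```bash
python3 -c "
from h import *
plan(410,-134.5,85,45.5)
C=cap(); 
f=C['side']['frame']
cv2.imwrite('pics/t3.png',cv2.resize(f[200:300,310:430],None,fx=6,fy=6,interpolation=2))"
```

```text
t 20.35 grip [ 400.1 -282.8   88.8] xdir [ 0.014 -0.007 -1.   ] jaw 63.5 q6 -1.89 w 63.9 F [-0.5 -0.  -1.4]
   delta cm [ 0.29 13.71 -5.5 ] turn 18.0 (or -162)
```

View pics/t3.png

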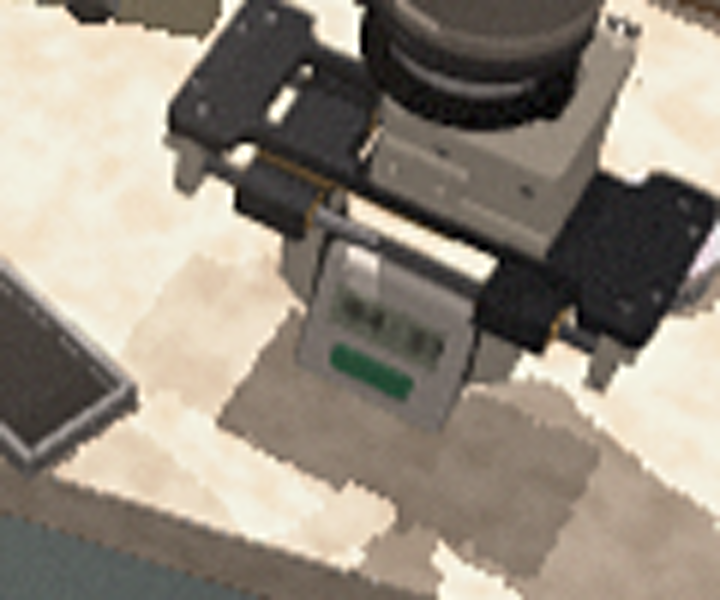

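Request:
arm_command --pt "0 4 -1.5 6 0" --pt "0 8 -3 12 0" --pt "0.3 12 -5 18 0" --pt "0.3 13.6 -5.3 18 0" --pt "0.3 13.6 -5.3 18 0" --pt "0.3 13.6 -5.3 18 0" --pt "0.3 13.6 -5.3 18 0"

```text
time: 21.15
tool_pos: [410.9, -136.8, 242.7]
tcp_rot: [0.392, 1.558, -0.386]
contact_force: [-0.3, -0.0, -0.8]
grip_width: 63.8
```

```bash
python3 -c "
from h import *
plan(411,-136,43,45.5)
C=cap(); 
f=C['side']['frame']
cv2.imwrite('pics/t4.png',cv2.resize(f[190:290,260:380],None,fx=6,fy=6,interpolation=2))"
```

```text
t 21.15 grip [ 412.8 -137.5   83.5] xdir [ 0.012 -0.005 -1.   ] jaw 45.4 q6 -1.29 w 63.8 F [-0.3 -0.  -0.8]
   delta cm [ 4.05  0.04 -0.1 ] turn -0.1 (or +180)
```

View pics/t4.png

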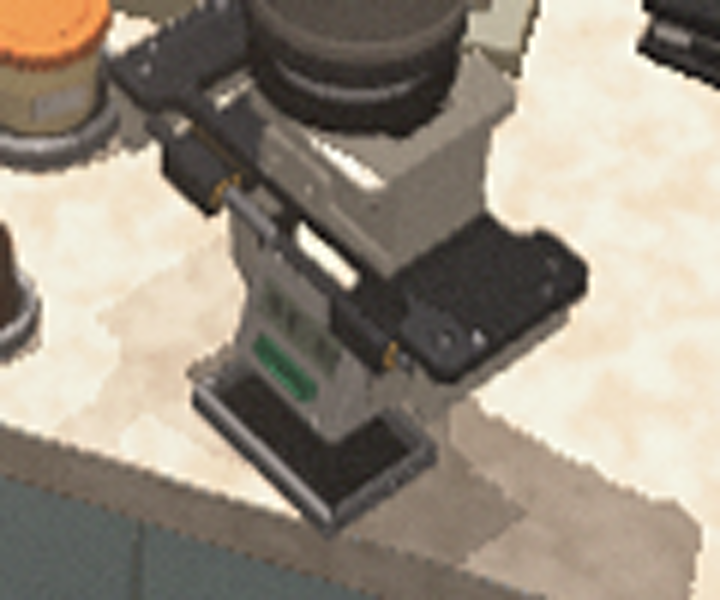

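Request:
arm_command --pt "1.5 0 -0.1 0 0" --pt "2.7 0 -0.1 0 0" --pt "3.3 0 -0.1 0 0" --pt "3.3 0 -0.1 0 0"

```text
time: 21.65
tool_pos: [410.3, -136.8, 209.2]
tcp_rot: [0.412, 1.56, -0.367]
contact_force: [-1.2, 0.0, -1.2]
grip_width: 63.6
```

```bash
python3 -c "
from h import *
plan(411,-136,43,45.5)
C=cap(); 
f=C['side']['frame']
cv2.imwrite('pics/t5.png',cv2.resize(f[190:290,260:380],None,fx=6,fy=6,interpolation=2))"
```

```text
t 21.65 grip [ 411.9 -137.4   50. ] xdir [ 0.01  -0.004 -1.   ] jaw 45.3 q6 -1.29 w 63.6 F [-1.2  0.  -1.2]
   delta cm [ 0.7   0.1  -0.01] turn -0.2 (or +180)
```

View pics/t5.png

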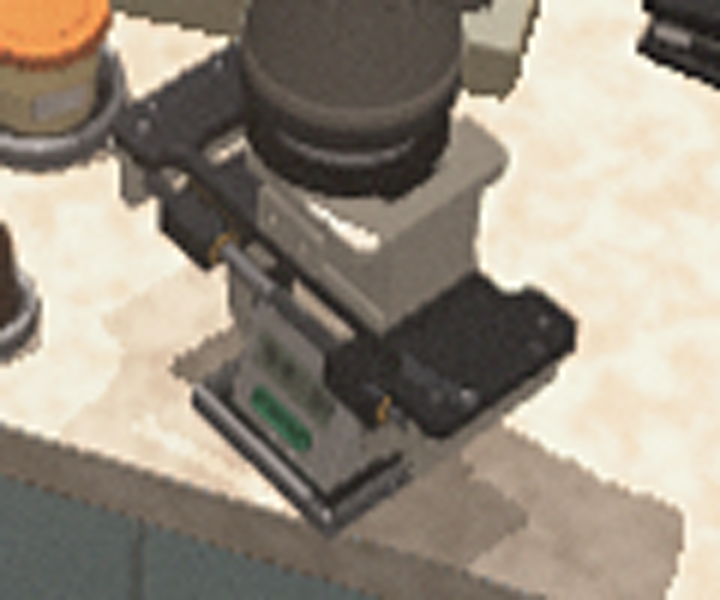

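Request:
arm_command --pt "0.3 0.1 0 0 0" --pt "0.5 0.1 0 0 0" --pt "0.7 0.1 0 0 0" --pt "0.7 0.1 0 0 0"

```text
time: 22.15
tool_pos: [411.3, -136.0, 202.8]
tcp_rot: [0.398, 1.558, -0.382]
contact_force: [-0.1, -0.5, -1.3]
grip_width: 63.7
```

```bash
python3 -c "
from h import *
plan(411,-136,43,45.5)
C=cap(); 
f=C['side']['frame']
cv2.imwrite('pics/t6.png',cv2.resize(f[190:290,260:380],None,fx=6,fy=6,interpolation=2))"
```

```text
t 22.15 grip [ 413.2 -136.7   43.6] xdir [ 0.012 -0.005 -1.   ] jaw 45.3 q6 -1.29 w 63.7 F [-0.1 -0.5 -1.3]
   delta cm [ 0.06 -0.02 -0.02] turn -0.2 (or +180)
```

View pics/t6.png

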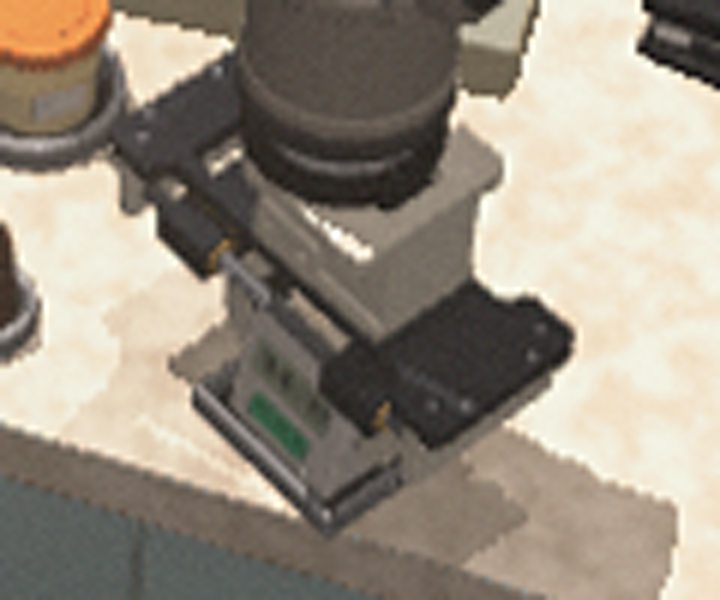

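Well inside the tray walls and about at the floor. I'll nudge down and release.

Request:
arm_command --pt "0.1 0 0 0 0" --pt "0.1 0 0 0 0" --pt "0.1 0 0 0 1" --pt "0.1 0 0 0 1" --pt "0.1 0 0 0 1" --pt "0.1 0 0 0 1" --pt "0.1 0 0 0 1" --pt "0.1 0 0 0 1" --pt "0.1 0 0 0 1" --pt "0.1 0 0 0 1"

```text
time: 23.25
tool_pos: [411.4, -136.0, 202.0]
tcp_rot: [0.394, 1.558, -0.385]
contact_force: [-0.3, 0.3, 0.1]
grip_width: 91.9
```

Request:
arm_command --pt "-3 0 0 0 1" --pt "-7 0 0 0 1" --pt "-11 0 0 0 1" --pt "-15 0 0 0 1" --pt "-18 0 0 0 1" --pt "-18 0 0 0 1" --pt "-18 0 0 0 1"

```text
time: 23.95
tool_pos: [409.1, -135.1, 382.1]
tcp_rot: [0.386, 1.557, -0.393]
contact_force: [0.0, 0.6, -0.2]
grip_width: 91.9
```

```bash
python3 -c "
from h import *
plan(300,400,240,65)
C=cap(); 
f=C['side']['frame']
cv2.imwrite('pics/t7.png',cv2.resize(f[160:290,180:440],None,fx=3,fy=3,interpolation=2))"
```

```text
t 23.95 grip [ 411.1 -135.9  223. ] xdir [ 0.013 -0.005 -1.   ] jaw 45.4 q6 -1.29 w 91.9 F [ 0.   0.6 -0.2]
   delta cm [ -2.13  30.41 -45.34] turn -19.6 (or +160)
```

View pics/t7.png

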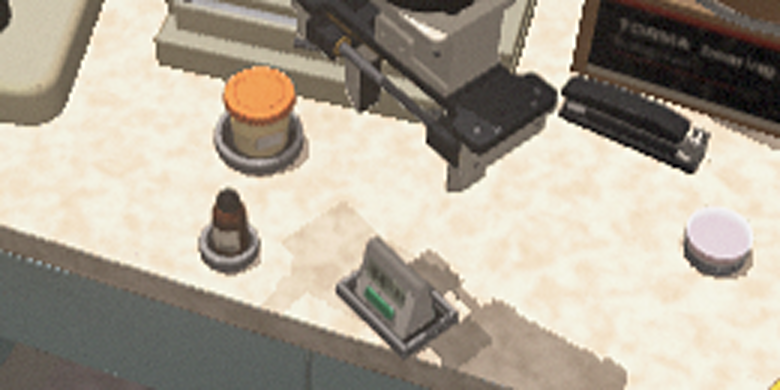

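All four are in their holders. I'll move the arm aside so I can check from above.

Request:
arm_command --pt "-2 5 -7 0 1" --pt "-2 9 -13 0 1" --pt "-2 13 -19 0 1" --pt "-2 17 -25 0 1" --pt "-2 21 -31 0 1" --pt "-2 25 -37 0 1" --pt "-2 28 -42 0 1" --pt "-2 30 -45 0 1" --pt "-2 30 -45 0 1" --pt "-2 30 -45 0 1"

```text
time: 25.05
tool_pos: [307.4, 355.2, 396.4]
tcp_rot: [0.151, 1.561, -0.628]
contact_force: [1.5, 0.2, 0.8]
grip_width: 92.0
```

```bash
python3 - <<'E'
from h import *
plan(300,400,240)
C=cap()
o=np.vstack([cv2.resize(C[n]['frame'][y:y+110,130:430],(800,293),interpolation=2) for n,y in(('top',170),('side',165))])
cv2.imwrite('pics/f1.png',o)
f0=cv2.imread('pics/top0.png'); 
for nm,box,fn in(("stapler",(350,170,70,50),lambda h:h[...,2]<60),("notes",(130,195,45,35),lambda h:(h[...,1]>110)&(h[...,2]>120)&(h[...,0]>20))):
    x,y,w,h=box
    for f in(f0,C['top']['frame']):
        m=fn(cv2.cvtColor(f[y:y+h,x:x+w],cv2.COLOR_BGR2HSV)); print(nm,np.argwhere(m).mean(0).round(1),m.sum())
for n in C:
    f=C[n]['frame'];hsv=cv2.cvtColor(f,cv2.COLOR_BGR2HSV);b,g,r=[f[...,i].astype(int) for i in range(3)]
    for nm,mm,p,z in(("cup",(hsv[...,1]>150)&(hsv[...,2]>120)&(hsv[...,0]<20),(578,1),66),("dish",(b-g>2)&(r>130),(496,-400),25)):
        u,v=proj(C[n],(*p,z)).astype(int); w=np.zeros(mm.shape,np.uint8);cv2.circle(w,(int(u),int(v)),22,1,-1)
        ct=max(cv2.findContours((mm&(w>0)).astype(np.uint8),0,1)[0],key=cv2.contourArea)
        print(n,nm,cv2.minEnclosingCircle(np.array([ray(C[n],q[0],z)[:2] for q in ct],np.float32)))
E
```

```text
t 25.05 grip [308.6 354.3 237.2] xdir [ 0.008 -0.006 -1.   ] jaw 45.4 q6 -0.09 w 92.0 F [1.5 0.2 0.8]
   delta cm [-0.31  2.67 -3.67] turn 0.0 (or +180)
stapler [16.6 40.5] 1065
stapler [16.6 40.5] 1076
notes [19.4 22.6] 577
notes [19.3 22.5] 578
top cup ((577.3814086914062, 0.051707684993743896), 30.549983978271484)
top dish ((496.3885803222656, -398.720703125), 26.03995132446289)
side cup ((578.3247680664062, -0.4626620411872864), 31.1533260345459)
side dish ((497.6681823730469, -399.8557434082031), 26.322391510009766)
```

View pics/f1.png

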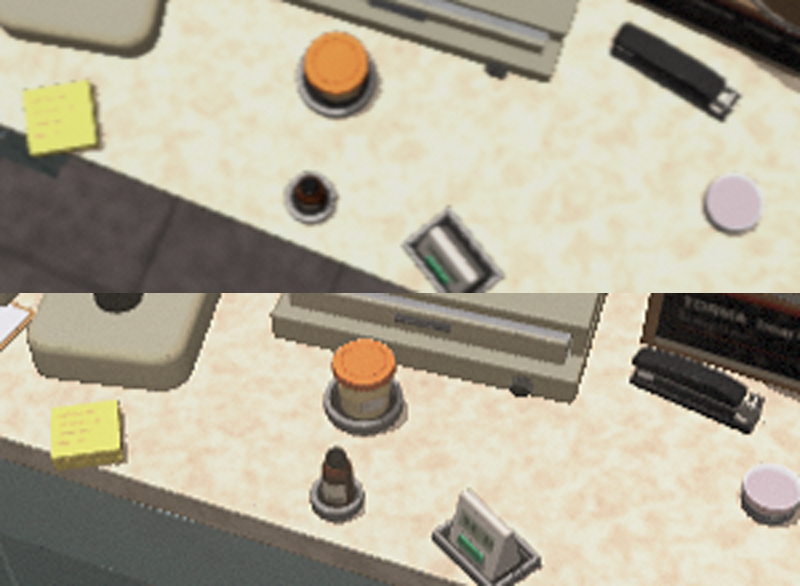

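The top view shows the cup lid at (337,63), the bottle at (311,187), the timer at (450,250) between the tray walls, and the dish at (733,203). Stapler and notes haven't moved. I'll hand in.

```bash
python3 -c "
from plant import bot
print(bot.close_job())"
```

```text
the job is handed in; nothing more can be done
None
```

All four things are in their holders, and the job was handed in at about 25 s with the arm clear of everything. No verdict was reported.

What the last pictures showed, from both cameras:
- **Cup:** its lid centre measured (577–578, 0) mm, against the wide well at about (578, 1).
- **Dish:** its centre measured (496–498, −399 to −400) mm, against the stand at about (496.5, −400).
- **Bottle and timer:** I checked these by eye only. The bottle stands upright and central in the narrow well. The timer sits within the tray walls with its long side along the tray's. I did not measure their final heights or tilts.
- **Stapler and notes:** both were within 0.1 pixel of their starting position in the top view.

Two things were not as planned:
- **Bottle grip:** the fingers had not fully closed when the lift began, so it was held about 5 mm higher up than intended. It met the well floor with about 35 N before I eased off and released it.
- **Tool tilt:** the tool leaned by up to about 0.02 rad during the work, well under the 0.12 rad limit on the objects.

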